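Seat a taper roller bearing cone in its cup and rock it under thrust

TASK

Put the taper roller cone small end down into the cup of the blue preload stand with its red pointer towards the white mark, and press it home with a steady thrust of about 12 N. Keeping that thrust on, rock it to the yellow mark on the left, then across to the green mark on the right, to check that it turns free, and bring it back to the white mark. Let go and leave it sitting upright in the cup; never push harder than about 24 N, and do not disturb the jar, the brass weight or the tally counter.

Things in the scene. Friction and masses are not known exactly. Their poses are not given: they have to be found in the camera images.
- cone_grip (a point): Loose roller cone on a hand arbor, 250 g, standing on its small end: steel taper 24 mm high, 38 mm across at the bottom, 54 mm at the top; 20 mm stem; orange grip block on top, 36 (x) x 22 (y) x 28 mm high, 44 to 72 mm above the underside. This point: the block's centre, 58 mm above the underside. Grip the faces that look along y. z: up the axis; the pointer sticks out along -x.
- pointer_tip (a point): Tip of the cone's red pointer, an arm 5 mm wide and 4 mm thick, 48 mm from the cone's axis along the cone's -x and 28 mm below the grip block's centre (30 mm above the underside).
- stand: Blue round preload stand fixed to the bench, foot 120 mm across, housing 104 mm across, its top 56 mm up. Origin: centre of its underside, z up. Painted marks on the top, 45 mm from the axis: white along the stand's -x (roughly towards the robot), yellow 25 degrees from it towards +y (left as the robot sees it), green 25 degrees from it towards -y.
- cup_mouth (a point): NOMINAL middle of the mouth of the steel cup in the stand, 62 mm above the underside. The true mouth lies up to 5 mm higher or lower and up to 2 mm off in x and in y, so find the seat by feel. The bore is oiled (friction about 0.12), 50 mm across at the mouth, 16 mm deep, with the cone's taper (18.4 degrees half angle). With the cone fully home its grip centre is 40 mm above the true mouth.
- nest (a joint): How far the sprung cup is pushed down, in m: 0 at rest, 0.008 at its hard stop. It begins to sink at 5 N of downward load (the cone's weight of about 2.5 N included) and takes 6 N more for each further mm: a hand thrust of 12 N sinks it about 1.6 mm, 24 N about 3.6 mm. It springs back up when let go.
- sample_jar: White sample jar with yellow lid, 68 mm across, 73 mm high, loose bystander; origin at the centre of its underside.
- brass_weight: Brass-coloured knobbed test weight, 38 mm across, 65 mm high, loose bystander; origin at the centre of its underside.
- tally_counter: Metal hand tally counter lying on its back, 77x47x26 mm, loose bystander; origin at the middle of its underside.

How it is judged:
By the outcome, as a careful person would: the job done as asked, in the order asked, and still so for the second after the job is handed in, with the robot touching nothing.
It also fails if it takes over 72 s, if anything falls off the work surface, if the arm or the gripper's body presses on something with over 40 N, if the wrist force passes 120 N, or if a joint passes its speed limit or range.

ROBOT

A 6-joint arm with a two-finger parallel gripper is mounted at the origin on the work surface; the furniture and walls round the work are solid. World frame = base frame: x ahead of the robot, y to its left, z up, the work surface at z = 0. Lengths are in m, angles in rad, forces in N, time in s.
With the tool pointing down it reaches from about 0.25 to 0.725 m from the base axis. Payload 4 kg.
Tool frame: the origin (TCP) lies between the finger pads; the fingertips stand 11 mm ahead of it and the grasp point (between the pads) lies 8 mm behind it (bot.tip_extent is the distance from the TCP to the fingertips, in m); z points along the fingers, y is the line along which they close (so a half turn about z gives the same grasp; the last joint's range is limited). The gripper opens to 85 mm and grips with 20 to 120 N. Pads are 22 mm wide; open, the fingers measure 114 mm over their backs; the gripper's body (76 mm by 85 mm) begins 54 mm behind the grasp point. The pads swing forward as they close: fully open they stand 13 mm farther back than shut.
Start: joints at [-1.326, 0.241, 0.005, 1.335, 0, 1.571], TCP at [0.121, -0.485, 0.242] pointing down, gripper open.
Joint ranges: [-2.72, 2.72], [-1.05, 1.87], [-1.09, 1.28], [-1.99, 2.15], [-1.42, 1.44], [-3.14, 3.14]. Speed limits (rad/s): [2.79, 2.79, 3.14, 3.14, 3.14, 3.14].

INTERFACE

Orientations are given as a unit quaternion [x, y, z, w].
In Python, from workcell import bot gives the robot as it stands. The module is installed in compiled form; this text tells all that it offers.
- The arm moves only by the tool drive_tool, never from a script. Its argument "rows" is a list of rows, each an object of numbers: "dx", "dy", "dz": the shift along the tool's x, y, z in units of 50 mm (1.0 is 50 mm); "wx", "wy", "wz": the turn, a rotation vector about the tool's x, y, z in units of 5 degrees (1.0 is 5 degrees); "hand": the finger opening in mm, from 0 to 85.4. A call has 1 to 20 rows; each row is the pose to reach, as a shift and turn from the pose commanded when the call began, along the tool's axes at that moment; what a row does not reach only later rows make up. A row lasts 1/10 s, in which the tool goes at most 50 mm and 8.59 degrees, less where a joint would pass 70% of its speed; a pose out of reach is approached as far as the arm can. A call with a gripper value outside its range is refused whole. The fingers move at their own pace and stop on an object; the grip force is fixed at half the most. Time passes only in rows, so rows that repeat a pose let the fingers close. It gives the time, the measured TCP pose, the force, the opening and the grip force at its end, in the units of the state.
- bot.get_obs(): the state, without advancing time (a new reading comes with each control period).
- bot.camera(name): name is "scene" or "top"; returns the picture (480x640x3 uint8, red, green, blue); there is no depth.
- bot.get_calibration(name): a dict with "vfov" (degrees; the focal length in pixels is half the picture's height over the tangent of half this angle, whatever the lens; pixels are square), "cx", "cy" (the principal point, pixels), "origin" and "rotation" of the camera in the world. Camera axes: x right, y up, looking along -z (the intrinsics and any distortion apply to the point x, -y, -z); pixel columns grow to the right and rows downward; lengths in m; the calibration is good to about 2 mm. A picture is of the moment at which its call begins. get_calibration takes no time and is no camera call.
- bot.job_done(): hands the job in; it is judged then, once.
Trained networks look in the newest picture that a camera, given by its name, has taken for a name from the list of things; names that differ only in an ending like _2 or _b are one class to them, and where a whole thing is asked for, a point or a joint stands for the part that bears it (a point fixed in the world has none). Each returns a list of dicts, best first, with "score" (0 to 1); they miss things now and then, are a little off and sometimes report something else, mostly with a low value. They report only what shows in the picture. A call takes as long as a camera call.
- bot.look_for(camera, thing): "extent" ([centre column, centre row, width, height] in pixels, round what is visible of it).
- bot.outline_of(camera, thing): "region" (480x640 bool, what is visible of it) and "extent" ([centre column, centre row, width, height] in pixels, round what is visible of it).
The state is a dict: "clock": time; "joint_pos": joint angles; "joint_vel": joint speeds; "tau": joint torques, N m; "eef_pos": TCP position; "tool_rot": TCP orientation; "ft_force": force on the tool from outside, world axes, zero at the start; "ft_torque": the same for the moment, N m; "grip_width": finger opening in m; "grasp_force": force on a finger pad.
Only numpy, scipy, OpenCV 4.12 (cv2) and the standard library are available. Lean on these libraries where they do the work, as an engineer would, in place of code of your own. Each camera call takes 0.05 s, during which the arm holds its last target. There are 200 camera calls.

## Working session

There is one attempt and no reset: what is moved stays moved. The work goes in short steps, Python scripts to look and compute and a tool call to move; the robot and the scene stay as the last step left them, time stands still between calls to the robot, and variables do not carry over. Pictures are saved under pics/ and viewed, at most 10 in all, crops included, and the job is handed in when it is done.

Besides the shell and the picture viewer there is one more tool, called as name(argument=value, ...) on one line, values as JSON. drive_tool: Moves the arm, as the interface text tells. Its arguments: {"type":"object","properties":{"rows":{"type":"array","items":{"type":"object","properties":{"dx":{"type":"number"},"dy":{"type":"number"},"dz":{"type":"number"},"wx":{"type":"number"},"wy":{"type":"number"},"wz":{"type":"number"},"hand":{"type":"number"}}}}},"required":["rows"]}

```bash
mkdir -p pics
cat > h.py <<'E'
import numpy as np, cv2
from workcell import bot
from scipy.spatial.transform import Rotation as R
def cal(n):
    c=bot.get_calibration(n); f=240/np.tan(np.radians(c['vfov'])/2); return c,f
def rot(c):
    r=np.array(c['rotation']); return r if r.shape==(3,3) else R.from_quat(r).as_matrix()
def pt(n,u,v,z):
    c,f=cal(n); d=rot(c)@np.array([(u-c['cx'])/f,-(v-c['cy'])/f,-1]); o=np.array(c['origin']); return o+d*(z-o[2])/d[2]
def pix(n,p):
    c,f=cal(n); q=rot(c).T@(np.array(p)-c['origin']); return np.array([c['cx']+f*q[0]/-q[2], c['cy']-f*q[1]/-q[2]])
def shot(n,name):
    im=bot.camera(n); cv2.imwrite('pics/'+name+'.png',im[:,:,::-1]); return im
E
python3 - <<'E'
from h import *
o=bot.get_obs();print({k:np.round(v,4) for k,v in o.items()})
for n in('scene','top'):
    print(n,bot.get_calibration(n)); shot(n,n+'0')
    for t in('cone_grip','pointer_tip','stand','cup_mouth','sample_jar','brass_weight','tally_counter'):
        try:print(t,[(np.round(d['extent'],1),round(d['score'],2)) for d in bot.look_for(n,t)][:3])
        except Exception as e:print(t,e)
E
```

```text
{'clock': np.float64(0.0), 'joint_pos': array([-1.326 ,  0.2414,  0.0037,  1.3352,  0.    ,  1.5708]), 'joint_vel': array([ 0.0004,  0.0001, -0.0001,  0.0018,  0.0009, -0.0012]), 'tau': array([ 5.00000e-04, -3.72319e+01,  2.52409e+01,  1.70000e-02,
        1.00000e-04,  0.00000e+00]), 'eef_pos': array([ 0.121 , -0.4845,  0.2414]), 'tool_rot': array([ 9.925e-01,  1.221e-01, -1.000e-04, -1.000e-03]), 'ft_force': array([ 0.2989, -0.2208,  0.7376]), 'ft_torque': array([ 0.0348, -0.0213, -0.0488]), 'grasp_force': np.float64(0.0), 'grip_width': np.float64(0.0857)}
scene {'vfov': 52.78328098492438, 'cx': 314.4989077412969, 'cy': 231.5181731334163, 'origin': array([ 0.26112041, -0.54475837,  0.76662124]), 'rotation': array([ 0.27646219, -0.10707203, -0.35874968,  0.88510051])}
cone_grip [(array([245.3, 295. ,  33.7,  41.7]), 0.7)]
pointer_tip [(array([242.8, 299.8,  32.6,  45.3]), 0.72)]
stand [(array([335.4, 236.2,  64.5,  66.9]), 0.81)]
cup_mouth [(array([334.2, 239.4,  62.8,  69.4]), 0.85)]
sample_jar []
brass_weight [(array([209.8, 225.9,  23.3,  30.8]), 0.64)]
tally_counter [(array([385.5, 200.9,  24.4,  30.3]), 0.93), (array([334.1, 228.3,  33.4,  33.8]), 0.67)]
top {'vfov': 50.95333545934042, 'cx': 320.73570839611637, 'cy': 245.86259183927567, 'origin': array([ 0.38829629, -0.18110052,  0.87980389]), 'rotation': array([ 0.09106477, -0.08976078, -0.6867874 ,  0.71552308])}
cone_grip [(array([322.6, 358. ,  31.5,  42.3]), 0.68)]
pointer_tip [(array([325.3, 356.1,  35. ,  42. ]), 0.74)]
stand [(array([336.8, 236. ,  67.4,  72.7]), 0.68)]
cup_mouth [(array([336. , 237.6,  68.7,  73.4]), 0.64)]
sample_jar [(array([412.1, 207.1,  47.7,  51.3]), 0.83)]
brass_weight [(array([234.1, 318.6,  29.3,  26.1]), 0.86)]
tally_counter [(array([344.4, 163.4,  28.3,  34.6]), 0.95)]
```

View pics/top0.png

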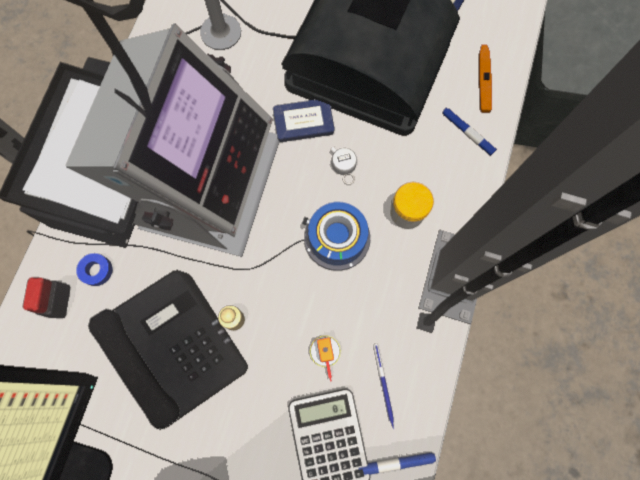

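Run:
```python
from h import *
im=cv2.imread('pics/top0.png'); cv2.imwrite('pics/topc.png',cv2.resize(im[185:400,255:455],None,fx=2.79,fy=2.79,interpolation=cv2.INTER_CUBIC)[:600])
im=cv2.imread('pics/scene0.png'); cv2.imwrite('pics/scenec.png',cv2.resize(im[180:340,190:400],None,fx=3.7,fy=3.7,interpolation=cv2.INTER_CUBIC))
```

```text
(no output)
```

View pics/topc.png

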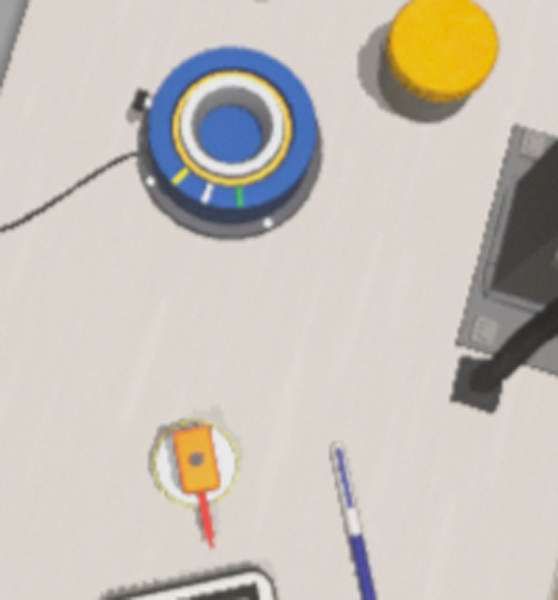

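View pics/scenec.png

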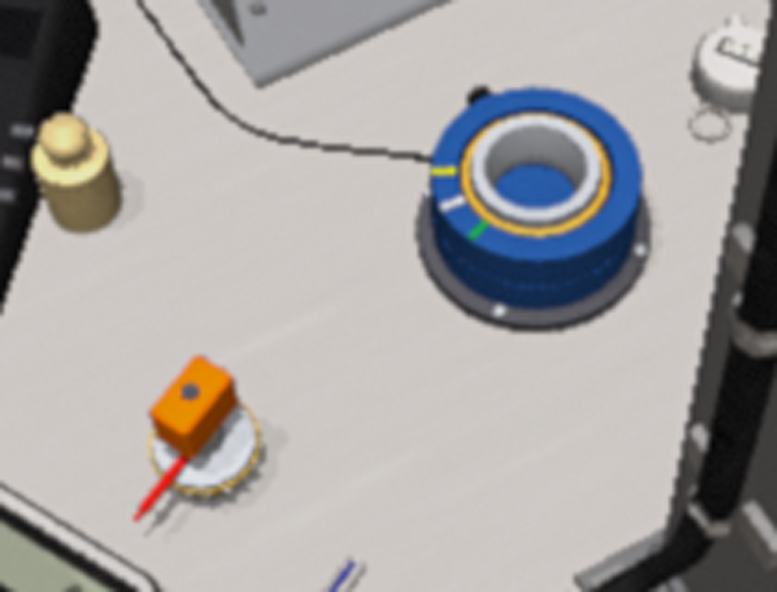

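Top view: grip block's dot at about (325,350), pointer tip (331,380), cup mouth (338,232), marks along the cup's lower edge near (320–341, 248–255). Scene view agrees: block at (241,286), cup at (335,225).

Run:
```python
from h import *
T=lambda u,v,z:np.round(pt('top',255+u/2.79,185+v/2.79,z)[:2],4)
S=lambda u,v,z:np.round(pt('scene',190+u/3.7,180+v/3.7,z)[:2],4)
print('dot',T(196,459,.072),S(190,392,.072))
print('tip',T(211,545,.030),S(138,518,.030))
for n,a,b in(('yel',(180,176),(443,170)),('wh',(207,194),(453,204)),('gr',(240,196),(478,230))): print(n,T(*a,.056),S(*b,.056))
# triangulate tops
def tri(a,b):
    A=[];B=[]
    for n,(u,v) in(('top',(255+a[0]/2.79,185+a[1]/2.79)),('scene',(190+b[0]/3.7,180+b[1]/3.7))):
        o=np.array(cal(n)[0]['origin']);d=pt(n,u,v,0)-o;d/=np.linalg.norm(d);P=np.eye(3)-np.outer(d,d);A.append(P);B.append(P@o)
    return np.linalg.lstsq(np.vstack(A),np.hstack(B),rcond=None)[0]
print('dot',tri((196,459),(190,392)),'mouth',tri((233,129),(538,167)))
# blue top disc + mouth ellipse by colour
for n in('top','scene'):
    im=cv2.imread(f'pics/{n}0.png');h=cv2.cvtColor(im,cv2.COLOR_BGR2HSV)
    m=((h[...,0]>100)&(h[...,0]<118)&(h[...,1]>150)&(h[...,2]>150)).astype('u1')
    x,y=((338,232) if n=='top' else (335,227))
    w=np.zeros_like(m);cv2.circle(w,(x,y),38,1,-1);m*=w
    c=max(cv2.findContours(m,cv2.RETR_EXTERNAL,cv2.CHAIN_APPROX_NONE)[0],key=len)
    e=cv2.fitEllipse(cv2.convexHull(c));print(n,e,'hous',pt(n,*e[0],.056))
    # ring (white/grey+gold) inside
    inn=((m==0)&(w>0)).astype('u1');
for n,uv in(('top',(255+233/2.79,185+129/2.79)),('scene',(190+538/3.7,180+167/3.7))):print('mouth@.062',pt(n,*uv,.062))
```

```text
dot [ 0.4319 -0.1892] [ 0.429  -0.1913]
tip [ 0.3853 -0.2002] [ 0.3826 -0.2029]
yel [ 0.6003 -0.1732] [ 0.5979 -0.1743]
wh [ 0.5897 -0.19  ] [ 0.5875 -0.1921]
gr [ 0.5893 -0.2099] [ 0.5857 -0.2111]
dot [ 0.43122304 -0.18887321  0.06670553] mouth [ 0.63210719 -0.20460634  0.05489529]
top ((337.9405517578125, 230.75730895996094), (55.426658630371094, 58.256370544433594), 95.03846740722656) hous [ 0.63202919 -0.20333809  0.056     ]
scene ((334.4046325683594, 226.7734375), (45.22300338745117, 55.52558898925781), 93.09813690185547) hous [ 0.6282837  -0.20656407  0.056     ]
mouth@.062 [ 0.62944985 -0.20416991  0.062     ]
mouth@.062 [ 0.62899622 -0.2081561   0.062     ]
```

drive_tool(rows=[{"dx": 0.5, "dy": -0.3}, {"dx": 1.2, "dy": -0.7}, {"dx": 1.9, "dy": -1.1}, {"dx": 2.6, "dy": -1.5}, {"dx": 3.3, "dy": -1.9}, {"dx": 4.0, "dy": -2.3}, {"dx": 4.7, "dy": -2.7}, {"dx": 5.4, "dy": -3.1}, {"dx": 6.1, "dy": -3.5}, {"dx": 6.8, "dy": -3.9, "dz": 0.6}, {"dx": 7.3, "dy": -4.15, "dz": 1.2}, {"dx": 7.43, "dy": -4.22, "dz": 1.6}, {"dx": 7.43, "dy": -4.22, "dz": 1.6}, {"dx": 7.43, "dy": -4.22, "dz": 1.6}])

```text
invalid input at $.rows[0]: expected keys dx, dy, dz, wx, wy, wz, hand
```

Run:
```python
from h import *
o=bot.get_obs();print(np.round(o['joint_pos'],3),o['eef_pos'],o['tool_rot'],o['clock'],o['ft_force'])
a=shot('top','t1');b=shot('scene','s1')
c=np.vstack([cv2.resize(a[300:400,260:400],None,fx=4,fy=3,interpolation=2)[:, :560]])
A=cv2.resize(a[300:400,265:385],None,fx=3,fy=3,interpolation=2);B=cv2.resize(b[240:340,185:305],None,fx=3,fy=3,interpolation=2)
cv2.imwrite('pics/c1.png',np.hstack([A,B])[:,:,::-1])
```

```text
[-1.326  0.241  0.005  1.335 -0.     1.571] [ 0.12119389 -0.48513609  0.24234924] [9.92518062e-01 1.22097883e-01 3.90432918e-06 6.57148196e-05] 0.8 [-0.09955253  0.81903548 -0.13894088]
```

View pics/c1.png

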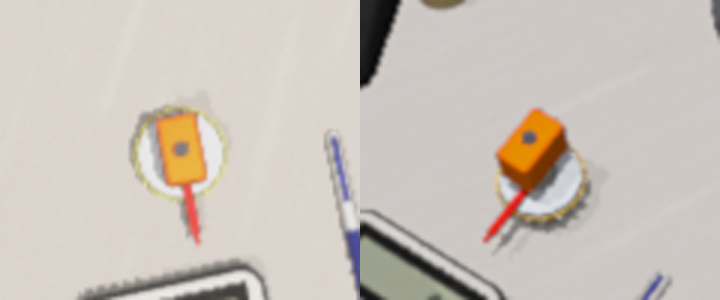

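The move was refused (all keys are needed), so the arm hasn't moved. The crops show the block and pointer as before.

drive_tool(rows=[{"dx": 0.5, "dy": -0.3, "dz": 0, "wx": 0, "wy": 0, "wz": 0, "hand": 85}, {"dx": 1.2, "dy": -0.7, "dz": 0, "wx": 0, "wy": 0, "wz": 0, "hand": 75}, {"dx": 2.0, "dy": -1.15, "dz": 0, "wx": 0, "wy": 0, "wz": 0, "hand": 65}, {"dx": 2.8, "dy": -1.6, "dz": 0, "wx": 0, "wy": 0, "wz": 0, "hand": 60}, {"dx": 3.6, "dy": -2.05, "dz": 0, "wx": 0, "wy": 0, "wz": 0, "hand": 60}, {"dx": 4.4, "dy": -2.5, "dz": 0, "wx": 0, "wy": 0, "wz": 0, "hand": 60}, {"dx": 5.2, "dy": -2.95, "dz": 0, "wx": 0, "wy": 0, "wz": 0, "hand": 60}, {"dx": 6.0, "dy": -3.4, "dz": 0, "wx": 0, "wy": 0, "wz": 0, "hand": 60}, {"dx": 6.7, "dy": -3.8, "dz": 0.5, "wx": 0, "wy": 0, "wz": 0, "hand": 60}, {"dx": 7.2, "dy": -4.1, "dz": 1.1, "wx": 0, "wy": 0, "wz": 0, "hand": 60}, {"dx": 7.43, "dy": -4.22, "dz": 1.6, "wx": 0, "wy": 0, "wz": 0, "hand": 60}, {"dx": 7.43, "dy": -4.22, "dz": 1.6, "wx": 0, "wy": 0, "wz": 0, "hand": 60}, {"dx": 7.43, "dy": -4.22, "dz": 1.6, "wx": 0, "wy": 0, "wz": 0, "hand": 60}])

```text
clock: 2.2
eef_pos: [0.4301, -0.1903, 0.1624]
tool_rot: [0.992, 0.122, -0.001, -0.0]
ft_force: [-0.4, 0.1, 0.3]
grip_width: 0.0599
grasp_force: 0.0
```

Run:
```python
from h import *
o=bot.get_obs();print(np.round(o['joint_pos'],3),o['eef_pos'],o['tool_rot'],o['clock'],o['ft_force'],o['grip_width'])
a=shot('top','t2');b=shot('scene','s2')
A=cv2.resize(a[280:400,245:405],None,fx=2.5,fy=2.5,interpolation=2);B=cv2.resize(b[220:340,165:325],None,fx=2.5,fy=2.5,interpolation=2)
cv2.imwrite('pics/c2.png',np.hstack([A,B])[:,:,::-1])
```

```text
[-0.416  0.236 -0.217  1.119 -0.     2.48 ] [ 0.43013092 -0.19025425  0.16235176] [ 9.92476953e-01  1.22429711e-01 -6.64627836e-04 -1.51098675e-04] 2.2 [-0.40252998  0.1422737   0.34395179] 0.05991944255836521
```

View pics/c2.png

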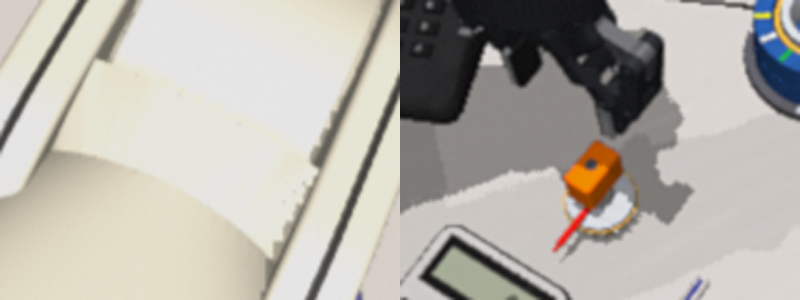

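Scene crop: gripper is above the block, clear of it. The wrist would run out of range clockwise (j6 = 2.48), so I'll take the half-turned grasp.

drive_tool(rows=[{"dx": 0, "dy": 0, "dz": 0, "wx": 0, "wy": 0, "wz": -1.7, "hand": 60}, {"dx": 0, "dy": 0, "dz": 0, "wx": 0, "wy": 0, "wz": -3.4, "hand": 60}, {"dx": 0, "dy": 0, "dz": 0, "wx": 0, "wy": 0, "wz": -5.1, "hand": 60}, {"dx": 0, "dy": 0, "dz": 0, "wx": 0, "wy": 0, "wz": -6.8, "hand": 60}, {"dx": 0, "dy": 0, "dz": 0, "wx": 0, "wy": 0, "wz": -8.5, "hand": 60}, {"dx": 0, "dy": 0, "dz": 0, "wx": 0, "wy": 0, "wz": -10.2, "hand": 60}, {"dx": 0, "dy": 0, "dz": 0, "wx": 0, "wy": 0, "wz": -11.9, "hand": 60}, {"dx": 0, "dy": 0, "dz": 0, "wx": 0, "wy": 0, "wz": -13.6, "hand": 60}, {"dx": 0, "dy": 0, "dz": 0, "wx": 0, "wy": 0, "wz": -15.3, "hand": 60}, {"dx": 0, "dy": 0, "dz": 0, "wx": 0, "wy": 0, "wz": -17, "hand": 60}, {"dx": 0, "dy": 0, "dz": 0, "wx": 0, "wy": 0, "wz": -18, "hand": 60}, {"dx": 0, "dy": 0, "dz": 0, "wx": 0, "wy": 0, "wz": -18, "hand": 60}])

```text
clock: 3.5
eef_pos: [0.4308, -0.1917, 0.164]
tool_rot: [0.616, 0.787, 0.0, 0.002]
ft_force: [0.3, -0.5, 0.6]
grip_width: 0.0602
grasp_force: 0.0
```

drive_tool(rows=[{"dx": 0, "dy": 0, "dz": 0, "wx": 0, "wy": 0, "wz": -1.7, "hand": 60}, {"dx": 0, "dy": 0, "dz": 0, "wx": 0, "wy": 0, "wz": -3.4, "hand": 60}, {"dx": 0, "dy": 0, "dz": 0, "wx": 0, "wy": 0, "wz": -5.1, "hand": 60}, {"dx": 0, "dy": 0, "dz": 0, "wx": 0, "wy": 0, "wz": -6.8, "hand": 60}, {"dx": 0, "dy": 0, "dz": 0, "wx": 0, "wy": 0, "wz": -8.5, "hand": 60}, {"dx": 0, "dy": 0, "dz": 0, "wx": 0, "wy": 0, "wz": -10.2, "hand": 60}, {"dx": 0, "dy": 0, "dz": 0, "wx": 0, "wy": 0, "wz": -11.9, "hand": 60}, {"dx": 0, "dy": 0, "dz": 0, "wx": 0, "wy": 0, "wz": -13.6, "hand": 60}, {"dx": 0, "dy": 0, "dz": 0, "wx": 0, "wy": 0, "wz": -15.3, "hand": 60}, {"dx": 0, "dy": 0, "dz": 0, "wx": 0, "wy": 0, "wz": -17, "hand": 60}, {"dx": 0, "dy": 0, "dz": 0, "wx": 0, "wy": 0, "wz": -18, "hand": 60}, {"dx": 0, "dy": 0, "dz": 0, "wx": 0, "wy": 0, "wz": -18, "hand": 60}, {"dx": 0, "dy": 0, "dz": 0, "wx": 0, "wy": 0, "wz": -18, "hand": 60}])

```text
clock: 4.8
eef_pos: [0.4306, -0.191, 0.1631]
tool_rot: [-0.12, 0.993, -0.0, 0.001]
ft_force: [0.6, 0.5, -0.8]
grip_width: 0.0602
grasp_force: 0.0
```

drive_tool(rows=[{"dx": 0, "dy": 0, "dz": 0.5, "wx": 0, "wy": 0, "wz": 0, "hand": 60}, {"dx": 0, "dy": 0, "dz": 1.1, "wx": 0, "wy": 0, "wz": 0, "hand": 60}, {"dx": 0, "dy": 0, "dz": 1.6, "wx": 0, "wy": 0, "wz": 0, "hand": 60}, {"dx": 0, "dy": 0, "dz": 2.0, "wx": 0, "wy": 0, "wz": 0, "hand": 60}, {"dx": 0, "dy": 0, "dz": 2.25, "wx": 0, "wy": 0, "wz": 0, "hand": 60}, {"dx": 0, "dy": 0, "dz": 2.25, "wx": 0, "wy": 0, "wz": 0, "hand": 45}, {"dx": 0, "dy": 0, "dz": 2.25, "wx": 0, "wy": 0, "wz": 0, "hand": 35}, {"dx": 0, "dy": 0, "dz": 2.25, "wx": 0, "wy": 0, "wz": 0, "hand": 27}, {"dx": 0, "dy": 0, "dz": 2.25, "wx": 0, "wy": 0, "wz": 0, "hand": 20}, {"dx": 0, "dy": 0, "dz": 2.25, "wx": 0, "wy": 0, "wz": 0, "hand": 10}, {"dx": 0, "dy": 0, "dz": 2.25, "wx": 0, "wy": 0, "wz": 0, "hand": 10}, {"dx": 0, "dy": 0, "dz": 2.25, "wx": 0, "wy": 0, "wz": 0, "hand": 10}])

```text
clock: 6.0
eef_pos: [0.4312, -0.1906, 0.0509]
tool_rot: [-0.122, 0.993, -0.001, 0.001]
ft_force: [-1.3, 0.5, 5.8]
grip_width: 0.0213
grasp_force: 59.0
```

drive_tool(rows=[{"dx": 0, "dy": 0, "dz": -0.4, "wx": 0, "wy": 0, "wz": 0, "hand": 10}, {"dx": 0, "dy": 0, "dz": -1.1, "wx": 0, "wy": 0, "wz": 0, "hand": 10}, {"dx": 0, "dy": 0, "dz": -1.8, "wx": 0, "wy": 0, "wz": 0, "hand": 10}, {"dx": -0.4, "dy": -0.13, "dz": -2.3, "wx": 0, "wy": 0, "wz": 0.8, "hand": 10}, {"dx": -1.0, "dy": -0.33, "dz": -2.4, "wx": 0, "wy": 0, "wz": 1.8, "hand": 10}, {"dx": -1.6, "dy": -0.53, "dz": -2.4, "wx": 0, "wy": 0, "wz": 2.9, "hand": 10}, {"dx": -2.2, "dy": -0.73, "dz": -2.4, "wx": 0, "wy": 0, "wz": 4.0, "hand": 10}, {"dx": -2.8, "dy": -0.93, "dz": -2.4, "wx": 0, "wy": 0, "wz": 5.0, "hand": 10}, {"dx": -3.4, "dy": -1.13, "dz": -2.4, "wx": 0, "wy": 0, "wz": 5.9, "hand": 10}, {"dx": -3.7, "dy": -1.23, "dz": -2.4, "wx": 0, "wy": 0, "wz": 6.4, "hand": 10}, {"dx": -3.8, "dy": -1.26, "dz": -2.4, "wx": 0, "wy": 0, "wz": 6.46, "hand": 10}, {"dx": -3.8, "dy": -1.26, "dz": -2.4, "wx": 0, "wy": 0, "wz": 6.46, "hand": 10}, {"dx": -3.8, "dy": -1.26, "dz": -2.4, "wx": 0, "wy": 0, "wz": 6.46, "hand": 10}, {"dx": -3.8, "dy": -1.26, "dz": -2.4, "wx": 0, "wy": 0, "wz": 6.46, "hand": 10}])

```text
clock: 7.4
eef_pos: [0.629, -0.2055, 0.1699]
tool_rot: [0.159, 0.987, 0.0, -0.0]
ft_force: [-0.7, -0.3, -1.6]
grip_width: 0.0213
grasp_force: 59.2
```

Run:
```python
from h import *
o=bot.get_obs();print(np.round(o['joint_pos'],3),o['eef_pos'],o['tool_rot'],o['clock'],o['ft_force'],o['grip_width'])
x=R.from_quat(o['tool_rot']).as_matrix();print(x)
f=[bot.get_obs()['ft_force']]
a=shot('top','t3');b=shot('scene','s3')
print(bot.get_obs()['ft_force'])
A=cv2.resize(a[160:280,260:420],None,fx=2.5,fy=2.5,interpolation=2);B=cv2.resize(b[160:280,250:410],None,fx=2.5,fy=2.5,interpolation=2)
cv2.imwrite('pics/c3.png',np.hstack([A,B])[:,:,::-1])
```

```text
[-0.316  0.602  0.367  1.337 -0.     0.003] [ 0.62899414 -0.20547008  0.16994417] [ 1.58850648e-01  9.87302535e-01  8.81604655e-06 -4.19605773e-04] 7.4 [-0.6813494  -0.28749357 -1.60046567] 0.021251572050230476
[[-9.49532591e-01  3.13667302e-01 -8.25754817e-04]
 [ 3.13667287e-01  9.49532943e-01  1.50717508e-04]
 [ 8.31356556e-04 -1.15901087e-04 -9.99999648e-01]]
[-0.35075423  0.16073655 -2.10449229]
```

View pics/c3.png

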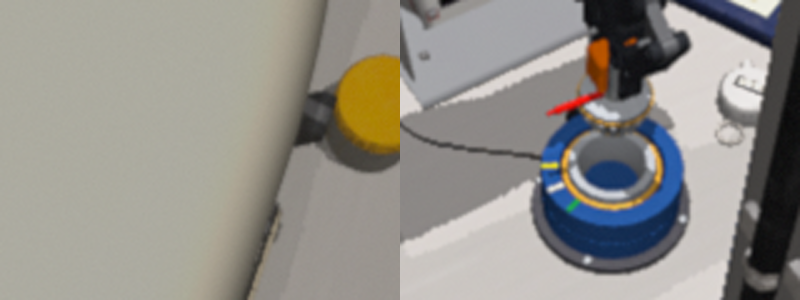

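drive_tool(rows=[{"dx": 0, "dy": 0, "dz": 0.3, "wx": 0, "wy": 0, "wz": 0, "hand": 10}, {"dx": 0, "dy": 0, "dz": 0.7, "wx": 0, "wy": 0, "wz": 0, "hand": 10}, {"dx": 0, "dy": 0, "dz": 1.0, "wx": 0, "wy": 0, "wz": 0, "hand": 10}, {"dx": 0, "dy": 0, "dz": 1.16, "wx": 0, "wy": 0, "wz": 0, "hand": 10}, {"dx": 0, "dy": 0, "dz": 1.16, "wx": 0, "wy": 0, "wz": 0, "hand": 10}, {"dx": 0, "dy": 0, "dz": 1.16, "wx": 0, "wy": 0, "wz": 0, "hand": 10}])

```text
clock: 8.1
eef_pos: [0.6303, -0.2056, 0.1126]
tool_rot: [0.159, 0.987, -0.0, 0.0]
ft_force: [-0.5, -0.1, -1.4]
grip_width: 0.021
grasp_force: 59.2
```

Run:
```python
from h import *
print('tip exp',pix('scene',[.5834,-.1904,.150]),'obs 309.6 205.2')
o=bot.get_obs();print(o['eef_pos'],o['ft_force'],o['ft_torque'])
p=o['eef_pos'];b=shot('scene','s4')
print('tip exp now',pix('scene',p+np.array([-.0456,.0151,-.020])), 'wh/yel/gr exp at c=(.6295,-.2055)',[pix('scene',[.6295+.045*np.cos(a),-.2055+.045*np.sin(a),.056]).round(1) for a in np.radians([161.7,136.7,186.7])])
cv2.imwrite('pics/c4.png',cv2.resize(b[165:265,270:400],None,fx=6,fy=6,interpolation=2)[:,:,::-1])
```

```text
tip exp [309.13582181 203.3327933 ] obs 309.6 205.2
[ 0.63030605 -0.20559966  0.11259022] [-0.45561701 -0.12561208 -1.35982594] [-0.04414279  0.03656027  0.00939597]
tip exp now [310.33175127 223.56124001] wh/yel/gr exp at c=(.6295,-.2055) [array([311.8, 235.1]), array([309.4, 226.4]), array([318.7, 242.3])]
```

View pics/c4.png

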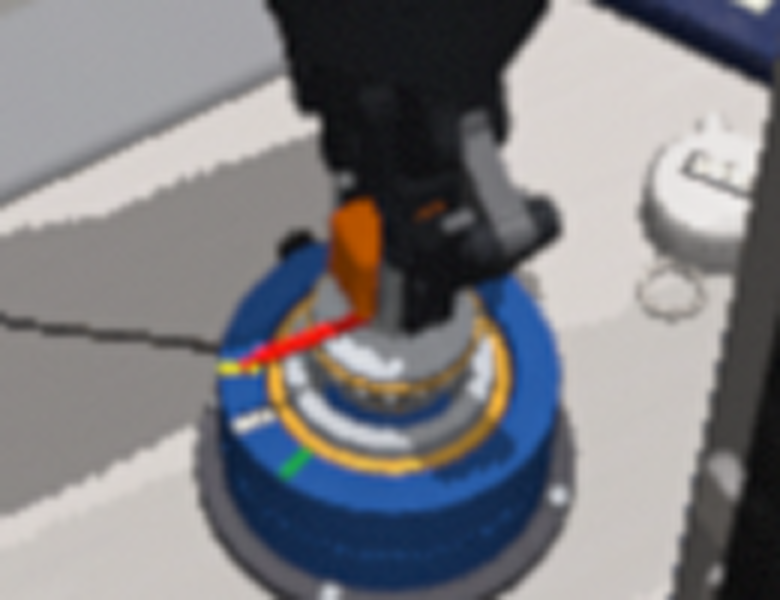

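Scene crop: the cone hangs over the mouth, and the pointer tip (310,225) points along the white mark (312,235), as its projection predicts. Now feeling downwards.

drive_tool(rows=[{"dx": 0, "dy": 0, "dz": 0.06, "wx": 0, "wy": 0, "wz": 0, "hand": 10}, {"dx": 0, "dy": 0, "dz": 0.12, "wx": 0, "wy": 0, "wz": 0, "hand": 10}, {"dx": 0, "dy": 0, "dz": 0.12, "wx": 0, "wy": 0, "wz": 0, "hand": 10}])

```text
clock: 8.45
eef_pos: [0.6299, -0.2053, 0.1055]
tool_rot: [0.159, 0.987, 0.0, -0.0]
ft_force: [-0.4, -0.1, -2.5]
grip_width: 0.0211
grasp_force: 59.2
```

drive_tool(rows=[{"dx": 0, "dy": 0, "dz": 0.03, "wx": 0, "wy": 0, "wz": 0, "hand": 10}, {"dx": 0, "dy": 0, "dz": 0.06, "wx": 0, "wy": 0, "wz": 0, "hand": 10}, {"dx": 0, "dy": 0, "dz": 0.06, "wx": 0, "wy": 0, "wz": 0, "hand": 10}])

```text
clock: 8.75
eef_pos: [0.6302, -0.2052, 0.1026]
tool_rot: [0.159, 0.987, 0.0, 0.0]
ft_force: [0.1, 1.3, -2.3]
grip_width: 0.0215
grasp_force: 59.2
```

drive_tool(rows=[{"dx": 0, "dy": 0, "dz": 0.03, "wx": 0, "wy": 0, "wz": 0, "hand": 10}, {"dx": 0, "dy": 0, "dz": 0.03, "wx": 0, "wy": 0, "wz": 0, "hand": 10}])

```text
clock: 8.95
eef_pos: [0.6305, -0.2051, 0.1014]
tool_rot: [0.159, 0.987, 0.0, 0.0]
ft_force: [1.6, 1.2, -1.3]
grip_width: 0.0211
grasp_force: 59.2
```

drive_tool(rows=[{"dx": 0, "dy": 0, "dz": 0.03, "wx": 0, "wy": 0, "wz": 0, "hand": 10}, {"dx": 0, "dy": 0, "dz": 0.03, "wx": 0, "wy": 0, "wz": 0, "hand": 10}])

```text
clock: 9.15
eef_pos: [0.6307, -0.2048, 0.1001]
tool_rot: [0.158, 0.987, 0.001, 0.001]
ft_force: [1.9, 2.6, -2.2]
grip_width: 0.0214
grasp_force: 59.4
```

drive_tool(rows=[{"dx": -0.01, "dy": 0.025, "dz": 0.0, "wx": 0, "wy": 0, "wz": 0, "hand": 10}, {"dx": -0.01, "dy": 0.025, "dz": 0.02, "wx": 0, "wy": 0, "wz": 0, "hand": 10}, {"dx": -0.01, "dy": 0.025, "dz": 0.02, "wx": 0, "wy": 0, "wz": 0, "hand": 10}])

```text
clock: 9.45
eef_pos: [0.631, -0.2043, 0.0987]
tool_rot: [0.159, 0.987, 0.0, 0.0]
ft_force: [2.7, 2.8, -1.5]
grip_width: 0.0213
grasp_force: 59.3
```

drive_tool(rows=[{"dx": 0, "dy": 0, "dz": 0.02, "wx": 0, "wy": 0, "wz": 0, "hand": 10}, {"dx": 0, "dy": 0, "dz": 0.02, "wx": 0, "wy": 0, "wz": 0, "hand": 10}])

```text
clock: 9.65
eef_pos: [0.6312, -0.2041, 0.0978]
tool_rot: [0.159, 0.987, 0.0, 0.0]
ft_force: [1.6, 2.8, -0.2]
grip_width: 0.0215
grasp_force: 59.4
```

drive_tool(rows=[{"dx": -0.01, "dy": 0.03, "dz": 0.0, "wx": 0, "wy": 0, "wz": 0, "hand": 10}, {"dx": -0.01, "dy": 0.03, "dz": 0.02, "wx": 0, "wy": 0, "wz": 0, "hand": 10}, {"dx": -0.01, "dy": 0.03, "dz": 0.02, "wx": 0, "wy": 0, "wz": 0, "hand": 10}])

```text
clock: 9.95
eef_pos: [0.6315, -0.2034, 0.0963]
tool_rot: [0.159, 0.987, -0.0, -0.001]
ft_force: [0.7, -0.4, -2.5]
grip_width: 0.0211
grasp_force: 59.3
```

drive_tool(rows=[{"dx": 0, "dy": 0, "dz": 0.02, "wx": 0, "wy": 0, "wz": 0, "hand": 10}, {"dx": 0, "dy": 0, "dz": 0.02, "wx": 0, "wy": 0, "wz": 0, "hand": 10}])

```text
clock: 10.15
eef_pos: [0.6317, -0.2032, 0.0955]
tool_rot: [0.159, 0.987, -0.0, -0.0]
ft_force: [1.1, 0.5, -2.5]
grip_width: 0.0215
grasp_force: 59.3
```

Lateral force is gone. Continuing down.

drive_tool(rows=[{"dx": 0, "dy": 0, "dz": 0.02, "wx": 0, "wy": 0, "wz": 0, "hand": 10}, {"dx": 0, "dy": 0, "dz": 0.03, "wx": 0, "wy": 0, "wz": 0, "hand": 10}, {"dx": 0, "dy": 0, "dz": 0.03, "wx": 0, "wy": 0, "wz": 0, "hand": 10}])

```text
clock: 10.45
eef_pos: [0.6319, -0.2029, 0.0943]
tool_rot: [0.159, 0.987, 0.0, 0.0]
ft_force: [1.1, 0.8, -2.1]
grip_width: 0.0214
grasp_force: 59.3
```

drive_tool(rows=[{"dx": 0, "dy": 0, "dz": 0.02, "wx": 0, "wy": 0, "wz": 0, "hand": 10}, {"dx": 0, "dy": 0, "dz": 0.02, "wx": 0, "wy": 0, "wz": 0, "hand": 10}])

```text
clock: 10.65
eef_pos: [0.6321, -0.2028, 0.0933]
tool_rot: [0.159, 0.987, 0.0, 0.0]
ft_force: [1.7, 2.5, -1.8]
grip_width: 0.0213
grasp_force: 59.3
```

drive_tool(rows=[{"dx": -0.01, "dy": 0.02, "dz": 0.0, "wx": 0, "wy": 0, "wz": 0, "hand": 10}, {"dx": -0.01, "dy": 0.02, "dz": 0.02, "wx": 0, "wy": 0, "wz": 0, "hand": 10}, {"dx": -0.01, "dy": 0.02, "dz": 0.02, "wx": 0, "wy": 0, "wz": 0, "hand": 10}])

```text
clock: 10.95
eef_pos: [0.6324, -0.2023, 0.0921]
tool_rot: [0.159, 0.987, 0.0, -0.0]
ft_force: [1.2, 0.0, -2.0]
grip_width: 0.0213
grasp_force: 59.4
```

drive_tool(rows=[{"dx": 0, "dy": 0, "dz": 0.02, "wx": 0, "wy": 0, "wz": 0, "hand": 10}, {"dx": 0, "dy": 0, "dz": 0.02, "wx": 0, "wy": 0, "wz": 0, "hand": 10}])

```text
clock: 11.15
eef_pos: [0.6325, -0.2023, 0.0919]
tool_rot: [0.159, 0.987, -0.0, 0.0]
ft_force: [-2.4, 2.2, 1.8]
grip_width: 0.0214
grasp_force: 60.0
```

drive_tool(rows=[{"dx": 0, "dy": 0, "dz": 0.01, "wx": 0, "wy": 0, "wz": 0, "hand": 10}, {"dx": 0, "dy": 0, "dz": 0.01, "wx": 0, "wy": 0, "wz": 0, "hand": 10}])

```text
clock: 11.35
eef_pos: [0.6326, -0.2023, 0.0915]
tool_rot: [0.159, 0.987, -0.0, 0.0]
ft_force: [-3.9, 2.0, 4.8]
grip_width: 0.0212
grasp_force: 60.2
```

drive_tool(rows=[{"dx": 0, "dy": 0, "dz": 0.01, "wx": 0, "wy": 0, "wz": 0, "hand": 10}, {"dx": 0, "dy": 0, "dz": 0.01, "wx": 0, "wy": 0, "wz": 0, "hand": 10}])

```text
clock: 11.55
eef_pos: [0.6326, -0.2023, 0.0912]
tool_rot: [0.159, 0.987, -0.0, 0.0]
ft_force: [-3.8, 2.4, 7.2]
grip_width: 0.0211
grasp_force: 60.5
```

drive_tool(rows=[{"dx": 0.01, "dy": 0.003, "dz": 0.01, "wx": 0, "wy": 0, "wz": 0, "hand": 10}, {"dx": 0.01, "dy": 0.003, "dz": 0.01, "wx": 0, "wy": 0, "wz": 0, "hand": 10}])

```text
clock: 11.75
eef_pos: [0.6325, -0.2023, 0.0911]
tool_rot: [0.159, 0.987, -0.0, 0.001]
ft_force: [-3.0, 2.0, 6.6]
grip_width: 0.0212
grasp_force: 60.6
```

drive_tool(rows=[{"dx": 0, "dy": 0, "dz": 0.01, "wx": 0, "wy": 0, "wz": 0, "hand": 10}, {"dx": 0, "dy": 0, "dz": 0.01, "wx": 0, "wy": 0, "wz": 0, "hand": 10}])

```text
clock: 11.95
eef_pos: [0.6325, -0.2023, 0.0909]
tool_rot: [0.159, 0.987, -0.0, 0.001]
ft_force: [-3.4, 2.0, 8.2]
grip_width: 0.0212
grasp_force: 60.7
```

drive_tool(rows=[{"dx": 0.012, "dy": 0.004, "dz": 0.01, "wx": 0, "wy": 0, "wz": 0, "hand": 10}, {"dx": 0.012, "dy": 0.004, "dz": 0.02, "wx": 0, "wy": 0, "wz": 0, "hand": 10}, {"dx": 0.012, "dy": 0.004, "dz": 0.02, "wx": 0, "wy": 0, "wz": 0, "hand": 10}])

```text
clock: 12.25
eef_pos: [0.6325, -0.2022, 0.0906]
tool_rot: [0.159, 0.987, -0.001, 0.002]
ft_force: [-2.2, 1.7, 10.3]
grip_width: 0.0215
grasp_force: 61.0
```

Run:
```python
from h import *
F=[];
for i in range(4):
    b=bot.camera('scene');o=bot.get_obs();F.append(o['ft_force'])
print(np.round(F,1),o['eef_pos'],o['ft_torque'],o['clock'],o['tool_rot'])
shot('scene','s5')
b=cv2.imread('pics/s5.png')
cv2.imwrite('pics/c5.png',cv2.resize(b[165:265,270:400],None,fx=6,fy=6,interpolation=2))
```

```text
[[-2.9  3.  10.2]
 [-2.4  2.2  9.7]
 [-3.3  2.  10.2]
 [-2.6  1.8  9.4]] [ 0.63247623 -0.2022188   0.09056775] [0.43081952 0.71564763 0.00542035] 12.45 [ 1.58889749e-01  9.87295092e-01 -4.99994350e-04  1.48300661e-03]
```

View pics/c5.png

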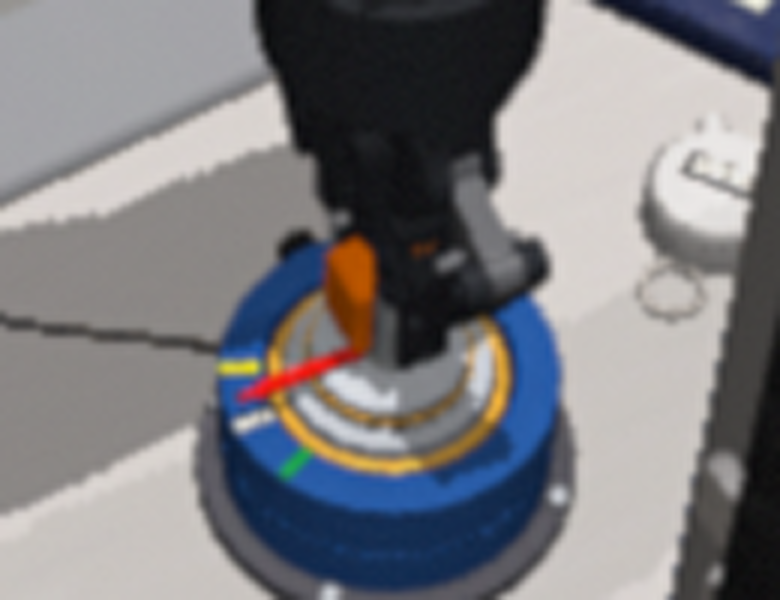

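Crop: the cone is well down in the cup, with the pointer tip (310,231) just above the white mark (312,235). I'll fit the stand yaw from the mark colours.

Run:
```python
from h import *
from scipy.optimize import least_squares
ims={'top':['top0','t1'],'scene':['scene0','s1']}
guess=dict(zip('ywg',[136,161.5,187]))
def cent(im,n,k,p):
    h=cv2.cvtColor(im,cv2.COLOR_BGR2HSV).astype(int);H,S,V=[h[...,i] for i in range(3)]
    m={'y':(H>20)&(H<38)&(S>120)&(V>110),'w':(S<90)&(V>120),'g':(H>45)&(H<85)&(S>90)}[k]
    yy,xx=np.mgrid[:480,:640];m=m&(np.hypot(xx-p[0],yy-p[1])<4.5)
    nn,l=cv2.connectedComponents(m.astype('u1'));
    best=max(range(1,nn),key=lambda i:(l==i).sum());
    return np.array([xx[l==best].mean(),yy[l==best].mean()]),(l==best).sum()
for n in ims:
    c0={'top':(.6305,-.2038),'scene':(.6285,-.2065)}[n]
    obs={}
    for f in ims[n]:
        im=cv2.imread(f'pics/{f}.png')
        for k,a in guess.items():
            a=np.radians(a);r=cent(im,n,k,pix(n,[c0[0]+.045*np.cos(a),c0[1]+.045*np.sin(a),.056]));obs.setdefault(k,[]).append(r[0]);print(n,f,k,r)
    O={k:np.mean(v,0) for k,v in obs.items()}
    W={k:pt(n,*v,.056)[:2] for k,v in O.items()}
    def res(x): return np.concatenate([np.array(x[:2])+.045*np.array([np.cos(x[2]+d),np.sin(x[2]+d)])-W[k] for k,d in(('y',-np.radians(25)),('w',0),('g',np.radians(25)))])*1e3
    s=least_squares(res,[*c0,np.radians(161)],x_scale=[1e-3,1e-3,.02]);print(n,s.x[:2],np.degrees(s.x[2])-180,np.round(s.fun,2))
b=cv2.imread('pics/s5.png');h=cv2.cvtColor(b,cv2.COLOR_BGR2HSV).astype(int);m=((h[...,0]<6)|(h[...,0]>174))&(h[...,1]>180)&(h[...,2]>120)
ys,xs=np.nonzero(m[215:245,300:340]);print('tip leftmost',xs.min()+300,ys[xs==xs.min()]+215)
q=np.c_[xs+300,ys+215];P=np.array([pt('scene',*p,.0697)[:2] for p in q]);d=np.linalg.svd(P-P.mean(0))[2][0];print('pointer dir',np.degrees(np.arctan2(d[1],d[0])),P.mean(0))
```

```text
top top0 y (array([319.09090909, 247.72727273]), np.int64(11))
top top0 w (array([328.66666667, 254.57142857]), np.int64(21))
top top0 g (array([340.53846154, 255.76923077]), np.int64(13))
top t1 y (array([319.09090909, 247.72727273]), np.int64(11))
top t1 w (array([328.66666667, 254.57142857]), np.int64(21))
top t1 g (array([340.53846154, 255.76923077]), np.int64(13))
top [ 0.63289452 -0.20381272] -18.80098265593344 [-0.44 -0.19  0.66 -0.24 -0.23  0.43]
scene scene0 y (array([310.        , 225.66666667]), np.int64(9))
scene scene0 w (array([312.1, 234.3]), np.int64(20))
scene scene0 g (array([318.77777778, 241.77777778]), np.int64(9))
scene s1 y (array([310.        , 225.66666667]), np.int64(9))
scene s1 w (array([312.1, 234.3]), np.int64(20))
scene s1 g (array([318.77777778, 241.77777778]), np.int64(9))
scene [ 0.63060031 -0.20586603] -19.844963304401745 [ 0.06  0.08 -0.08 -0.21  0.02  0.13]
tip leftmost 312 [230]
pointer dir 162.23700313753488 [ 0.60273502 -0.19510818]
```

drive_tool(rows=[{"dx": 0.008, "dy": 0.004, "dz": 0.006, "wx": 0, "wy": 0, "wz": 0.1, "hand": 10}, {"dx": 0.008, "dy": 0.004, "dz": 0.012, "wx": 0, "wy": 0, "wz": 0.2, "hand": 10}, {"dx": 0.008, "dy": 0.004, "dz": 0.012, "wx": 0, "wy": 0, "wz": 0.2, "hand": 10}, {"dx": 0.008, "dy": 0.004, "dz": 0.012, "wx": 0, "wy": 0, "wz": 0.2, "hand": 10}])

```text
clock: 12.9
eef_pos: [0.6324, -0.2022, 0.0904]
tool_rot: [0.167, 0.986, -0.001, 0.002]
ft_force: [-3.1, 1.6, 10.9]
grip_width: 0.0212
grasp_force: 61.0
```

```bash
cat > st.py <<'E'
from h import *
F=[];P=[]
for i in range(3):
    bot.camera('scene');o=bot.get_obs();F.append(o['ft_force']);P.append(o['eef_pos'])
m=R.from_quat(o['tool_rot']).as_matrix()
print(np.round(F,1),np.mean(P,0).round(5),'yaw',np.degrees(np.arctan2(-m[1,0],-m[0,0])),o['clock'],o['joint_pos'][5])
E
python3 st.py
```

```text
[[-3.   1.4 11.4]
 [-2.9  1.6 10.5]
 [-2.4  1.6 10.3]] [ 0.63244 -0.20218  0.09032] yaw -19.278641256050395 13.05 0.0274428875577451
```

drive_tool(rows=[{"dx": 0.008, "dy": 0.0, "dz": 0.012, "wx": 0, "wy": 0, "wz": 0, "hand": 10}, {"dx": 0.008, "dy": 0.0, "dz": 0.012, "wx": 0, "wy": 0, "wz": 0, "hand": 10}, {"dx": 0.008, "dy": 0.0, "dz": 0.012, "wx": 0, "wy": 0, "wz": 0, "hand": 10}, {"dx": 0.008, "dy": 0.0, "dz": 0.012, "wx": 0, "wy": 0, "wz": 0, "hand": 10}, {"dx": 0.008, "dy": 0.0, "dz": 0.012, "wx": 0, "wy": 0, "wz": 0, "hand": 10}, {"dx": 0.008, "dy": 0.0, "dz": 0.012, "wx": 0, "wy": 0, "wz": 0, "hand": 10}, {"dx": 0.008, "dy": 0.0, "dz": 0.012, "wx": 0, "wy": 0, "wz": 0, "hand": 10}, {"dx": 0.008, "dy": 0.0, "dz": 0.012, "wx": 0, "wy": 0, "wz": 0, "hand": 10}])

```text
clock: 13.85
eef_pos: [0.6324, -0.2022, 0.0902]
tool_rot: [0.167, 0.986, -0.001, 0.002]
ft_force: [-3.2, 1.7, 11.2]
grip_width: 0.0209
grasp_force: 61.1
```

drive_tool(rows=[{"dx": 0, "dy": 0, "dz": 0, "wx": 0, "wy": 0, "wz": 0.25, "hand": 10}, {"dx": 0, "dy": 0, "dz": 0, "wx": 0, "wy": 0, "wz": 0.6, "hand": 10}, {"dx": 0, "dy": 0, "dz": 0, "wx": 0, "wy": 0, "wz": 1.0, "hand": 10}, {"dx": 0, "dy": 0, "dz": 0, "wx": 0, "wy": 0, "wz": 1.4, "hand": 10}, {"dx": 0, "dy": 0, "dz": 0, "wx": 0, "wy": 0, "wz": 1.8, "hand": 10}, {"dx": 0, "dy": 0, "dz": 0, "wx": 0, "wy": 0, "wz": 2.2, "hand": 10}, {"dx": 0, "dy": 0, "dz": 0, "wx": 0, "wy": 0, "wz": 2.5, "hand": 10}, {"dx": 0, "dy": 0, "dz": 0, "wx": 0, "wy": 0, "wz": 2.5, "hand": 10}])

```text
clock: 14.65
eef_pos: [0.6324, -0.2019, 0.0898]
tool_rot: [0.274, 0.962, -0.0, 0.002]
ft_force: [-2.6, 2.2, 10.5]
grip_width: 0.021
grasp_force: 60.9
```

```bash
python3 st.py
```

```text
[[-2.8  2.7  9.1]
 [-3.   1.3 10.6]
 [-3.3  1.3 10. ]] [ 0.6324  -0.20192  0.08975] yaw -31.75391426179364 14.8 0.245444416996549
```

drive_tool(rows=[{"dx": 0, "dy": 0.002, "dz": 0.01, "wx": 0, "wy": 0, "wz": 0.25, "hand": 10}, {"dx": 0, "dy": 0.004, "dz": 0.02, "wx": 0, "wy": 0, "wz": 0.6, "hand": 10}, {"dx": 0, "dy": 0.004, "dz": 0.02, "wx": 0, "wy": 0, "wz": 1.0, "hand": 10}, {"dx": 0, "dy": 0.004, "dz": 0.02, "wx": 0, "wy": 0, "wz": 1.4, "hand": 10}, {"dx": 0, "dy": 0.004, "dz": 0.02, "wx": 0, "wy": 0, "wz": 1.8, "hand": 10}, {"dx": 0, "dy": 0.004, "dz": 0.02, "wx": 0, "wy": 0, "wz": 2.2, "hand": 10}, {"dx": 0, "dy": 0.004, "dz": 0.02, "wx": 0, "wy": 0, "wz": 2.55, "hand": 10}, {"dx": 0, "dy": 0.004, "dz": 0.02, "wx": 0, "wy": 0, "wz": 2.55, "hand": 10}, {"dx": 0, "dy": 0.004, "dz": 0.02, "wx": 0, "wy": 0, "wz": 2.55, "hand": 10}])

```text
clock: 15.7
eef_pos: [0.6325, -0.2017, 0.0896]
tool_rot: [0.379, 0.925, -0.0, 0.003]
ft_force: [-4.6, 2.1, 14.1]
grip_width: 0.0207
grasp_force: 61.4
```

```bash
python3 st.py
python3 - <<'E'
from h import *
b=cv2.cvtColor(shot('scene','s6'),cv2.COLOR_RGB2BGR)
cv2.imwrite('pics/c6.png',cv2.resize(b[165:265,270:400],None,fx=6,fy=6,interpolation=2))
E
```

```text
[[-3.3  2.1 12.8]
 [-3.8  2.8 13.6]
 [-3.9  2.8 13.5]] [ 0.63252 -0.2017   0.08961] yaw -44.535471573791476 15.85 0.46877825846508714
```

View pics/c6.png

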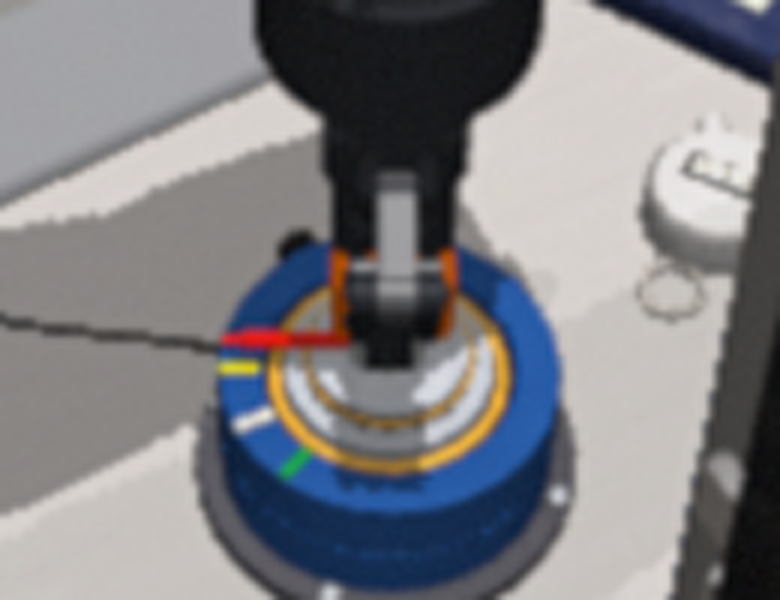

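Pointer lies over the yellow mark (tip (308,222), mark (309,226), same parallax as before). Going across to green.

drive_tool(rows=[{"dx": 0.006, "dy": -0.002, "dz": -0.005, "wx": 0, "wy": 0, "wz": -0.25, "hand": 10}, {"dx": 0.011, "dy": -0.003, "dz": -0.005, "wx": 0, "wy": 0, "wz": -0.6, "hand": 10}, {"dx": 0.011, "dy": -0.003, "dz": -0.005, "wx": 0, "wy": 0, "wz": -1.1, "hand": 10}, {"dx": 0.011, "dy": -0.003, "dz": -0.005, "wx": 0, "wy": 0, "wz": -1.6, "hand": 10}, {"dx": 0.011, "dy": -0.003, "dz": -0.005, "wx": 0, "wy": 0, "wz": -2.1, "hand": 10}, {"dx": 0.011, "dy": -0.003, "dz": -0.005, "wx": 0, "wy": 0, "wz": -2.6, "hand": 10}, {"dx": 0.011, "dy": -0.003, "dz": -0.005, "wx": 0, "wy": 0, "wz": -3.1, "hand": 10}, {"dx": 0.011, "dy": -0.003, "dz": -0.005, "wx": 0, "wy": 0, "wz": -3.5, "hand": 10}])

```text
clock: 16.7
eef_pos: [0.6324, -0.202, 0.0894]
tool_rot: [0.234, 0.972, -0.001, 0.003]
ft_force: [-2.4, 2.3, 11.6]
grip_width: 0.021
grasp_force: 61.1
```

drive_tool(rows=[{"dx": 0, "dy": 0, "dz": 0, "wx": 0, "wy": 0, "wz": -0.4, "hand": 10}, {"dx": 0, "dy": 0, "dz": 0, "wx": 0, "wy": 0, "wz": -0.9, "hand": 10}, {"dx": 0, "dy": 0, "dz": 0, "wx": 0, "wy": 0, "wz": -1.4, "hand": 10}, {"dx": 0, "dy": 0, "dz": 0, "wx": 0, "wy": 0, "wz": -1.9, "hand": 10}, {"dx": 0, "dy": 0, "dz": 0, "wx": 0, "wy": 0, "wz": -2.4, "hand": 10}, {"dx": 0, "dy": 0, "dz": 0, "wx": 0, "wy": 0, "wz": -2.9, "hand": 10}, {"dx": 0, "dy": 0, "dz": 0, "wx": 0, "wy": 0, "wz": -3.3, "hand": 10}])

```text
clock: 17.4
eef_pos: [0.6324, -0.2023, 0.0897]
tool_rot: [0.091, 0.996, -0.001, 0.003]
ft_force: [-2.4, 1.2, 11.4]
grip_width: 0.0211
grasp_force: 61.2
```

drive_tool(rows=[{"dx": 0, "dy": 0, "dz": 0.003, "wx": 0, "wy": 0, "wz": -0.4, "hand": 10}, {"dx": 0, "dy": 0, "dz": 0.003, "wx": 0, "wy": 0, "wz": -0.9, "hand": 10}, {"dx": 0, "dy": 0, "dz": 0.003, "wx": 0, "wy": 0, "wz": -1.4, "hand": 10}, {"dx": 0, "dy": 0, "dz": 0.003, "wx": 0, "wy": 0, "wz": -1.9, "hand": 10}, {"dx": 0, "dy": 0, "dz": 0.003, "wx": 0, "wy": 0, "wz": -2.4, "hand": 10}, {"dx": 0, "dy": 0, "dz": 0.003, "wx": 0, "wy": 0, "wz": -2.9, "hand": 10}, {"dx": 0, "dy": 0, "dz": 0.003, "wx": 0, "wy": 0, "wz": -3.25, "hand": 10}, {"dx": 0, "dy": 0, "dz": 0.003, "wx": 0, "wy": 0, "wz": -3.25, "hand": 10}, {"dx": 0, "dy": 0, "dz": 0.003, "wx": 0, "wy": 0, "wz": -3.25, "hand": 10}])

```text
clock: 18.3
eef_pos: [0.6325, -0.2025, 0.0899]
tool_rot: [-0.049, 0.999, -0.002, 0.003]
ft_force: [-3.6, -0.1, 12.5]
grip_width: 0.0212
grasp_force: 61.3
```

```bash
python3 st.py
```

```text
[[-3.1 -0.6 12.6]
 [-2.6 -0.1 12.6]
 [-2.8  0.2 12.2]] [ 0.63248 -0.20254  0.08987] yaw 5.670157575216841 18.45 -0.4080051116476462
```

drive_tool(rows=[{"dx": 0, "dy": 0, "dz": 0, "wx": 0, "wy": 0, "wz": 0.25, "hand": 10}, {"dx": 0, "dy": 0, "dz": 0, "wx": 0, "wy": 0, "wz": 0.7, "hand": 10}, {"dx": 0, "dy": 0, "dz": 0, "wx": 0, "wy": 0, "wz": 1.2, "hand": 10}, {"dx": 0, "dy": 0, "dz": 0, "wx": 0, "wy": 0, "wz": 1.7, "hand": 10}, {"dx": 0, "dy": 0, "dz": 0, "wx": 0, "wy": 0, "wz": 2.2, "hand": 10}, {"dx": 0, "dy": 0, "dz": 0, "wx": 0, "wy": 0, "wz": 2.7, "hand": 10}, {"dx": 0, "dy": 0, "dz": 0, "wx": 0, "wy": 0, "wz": 3.2, "hand": 10}, {"dx": 0, "dy": 0, "dz": 0, "wx": 0, "wy": 0, "wz": 3.7, "hand": 10}, {"dx": 0, "dy": 0, "dz": 0, "wx": 0, "wy": 0, "wz": 4.2, "hand": 10}, {"dx": 0, "dy": 0, "dz": 0, "wx": 0, "wy": 0, "wz": 4.7, "hand": 10}, {"dx": 0, "dy": 0, "dz": 0, "wx": 0, "wy": 0, "wz": 5.0, "hand": 10}, {"dx": 0, "dy": 0, "dz": 0, "wx": 0, "wy": 0, "wz": 5.0, "hand": 10}, {"dx": 0, "dy": 0, "dz": 0, "wx": 0, "wy": 0, "wz": 5.0, "hand": 10}])

```text
clock: 19.75
eef_pos: [0.6324, -0.2021, 0.0898]
tool_rot: [0.168, 0.986, -0.001, 0.003]
ft_force: [-2.7, 0.2, 12.3]
grip_width: 0.021
grasp_force: 61.3
```

```bash
python3 st.py
```

```text
[[-2.8  1.3 12.5]
 [-3.3 -0.5 13.1]
 [-3.3  0.7 13.5]] [ 0.63238 -0.20211  0.08984] yaw -19.295076294095207 19.9 0.028036314700266598
```

drive_tool(rows=[{"dx": 0.006, "dy": -0.002, "dz": -0.015, "wx": 0, "wy": 0, "wz": 0, "hand": 10}, {"dx": 0.011, "dy": -0.004, "dz": -0.03, "wx": 0, "wy": 0, "wz": 0, "hand": 10}, {"dx": 0.011, "dy": -0.004, "dz": -0.04, "wx": 0, "wy": 0, "wz": 0, "hand": 10}, {"dx": 0.011, "dy": -0.004, "dz": -0.04, "wx": 0, "wy": 0, "wz": 0, "hand": 10}])

```text
clock: 20.3
eef_pos: [0.6323, -0.2021, 0.0907]
tool_rot: [0.168, 0.986, -0.001, 0.003]
ft_force: [1.0, 0.9, 7.7]
grip_width: 0.0213
grasp_force: 60.7
```

drive_tool(rows=[{"dx": -0.004, "dy": 0.0, "dz": -0.015, "wx": 0, "wy": 0, "wz": 0, "hand": 10}, {"dx": -0.004, "dy": 0.0, "dz": -0.025, "wx": 0, "wy": 0, "wz": 0, "hand": 10}, {"dx": -0.004, "dy": 0.0, "dz": -0.025, "wx": 0, "wy": 0, "wz": 0, "hand": 10}])

```text
clock: 20.6
eef_pos: [0.6322, -0.2021, 0.0911]
tool_rot: [0.168, 0.986, -0.001, 0.003]
ft_force: [1.2, -0.2, 5.9]
grip_width: 0.0211
grasp_force: 60.3
```

Now release, open modestly, then lift straight up.

drive_tool(rows=[{"dx": 0, "dy": 0, "dz": -0.02, "wx": 0, "wy": 0, "wz": 0, "hand": 10}, {"dx": 0, "dy": 0, "dz": -0.02, "wx": 0, "wy": 0, "wz": 0, "hand": 22}, {"dx": 0, "dy": 0, "dz": -0.02, "wx": 0, "wy": 0, "wz": 0, "hand": 26}, {"dx": 0, "dy": 0, "dz": -0.02, "wx": 0, "wy": 0, "wz": 0, "hand": 32}, {"dx": 0, "dy": 0, "dz": -0.02, "wx": 0, "wy": 0, "wz": 0, "hand": 40}, {"dx": 0, "dy": 0, "dz": -0.02, "wx": 0, "wy": 0, "wz": 0, "hand": 46}, {"dx": 0, "dy": 0, "dz": -0.02, "wx": 0, "wy": 0, "wz": 0, "hand": 46}, {"dx": 0, "dy": 0, "dz": -0.02, "wx": 0, "wy": 0, "wz": 0, "hand": 46}])

```text
clock: 21.4
eef_pos: [0.6302, -0.2008, 0.0903]
tool_rot: [0.167, 0.986, 0.0, -0.0]
ft_force: [0.5, -0.0, -0.4]
grip_width: 0.0458
grasp_force: 0.0
```

drive_tool(rows=[{"dx": 0, "dy": 0, "dz": -0.1, "wx": 0, "wy": 0, "wz": 0, "hand": 46}, {"dx": 0, "dy": 0, "dz": -0.3, "wx": 0, "wy": 0, "wz": 0, "hand": 46}, {"dx": 0, "dy": 0, "dz": -0.7, "wx": 0, "wy": 0, "wz": 0, "hand": 46}, {"dx": 0, "dy": 0, "dz": -1.3, "wx": 0, "wy": 0, "wz": 0, "hand": 46}, {"dx": 0, "dy": 0, "dz": -1.9, "wx": 0, "wy": 0, "wz": 0, "hand": 46}, {"dx": 0, "dy": 0, "dz": -2.2, "wx": 0, "wy": 0, "wz": 0, "hand": 46}, {"dx": 0, "dy": 0, "dz": -2.2, "wx": 0, "wy": 0, "wz": 0, "hand": 46}, {"dx": 0, "dy": 0, "dz": -2.2, "wx": 0, "wy": 0, "wz": 0, "hand": 46}])

```text
clock: 22.2
eef_pos: [0.6304, -0.2009, 0.2009]
tool_rot: [0.167, 0.986, -0.0, 0.001]
ft_force: [-0.1, 0.2, -0.5]
grip_width: 0.0459
grasp_force: 0.0
```

```bash
python3 st.py
python3 - <<'E'
from h import *
b=cv2.cvtColor(shot('scene','s7'),cv2.COLOR_RGB2BGR)
cv2.imwrite('pics/c7.png',cv2.resize(b[165:265,270:400],None,fx=6,fy=6,interpolation=2))
E
```

```text
[[-0.4 -0.1 -0.6]
 [-0.  -0.3 -0.5]
 [-0.5  0.5 -0.2]] [ 0.62956 -0.2006   0.1992 ] yaw -19.27093807725954 22.35 0.02789743407443606
```

View pics/c7.png

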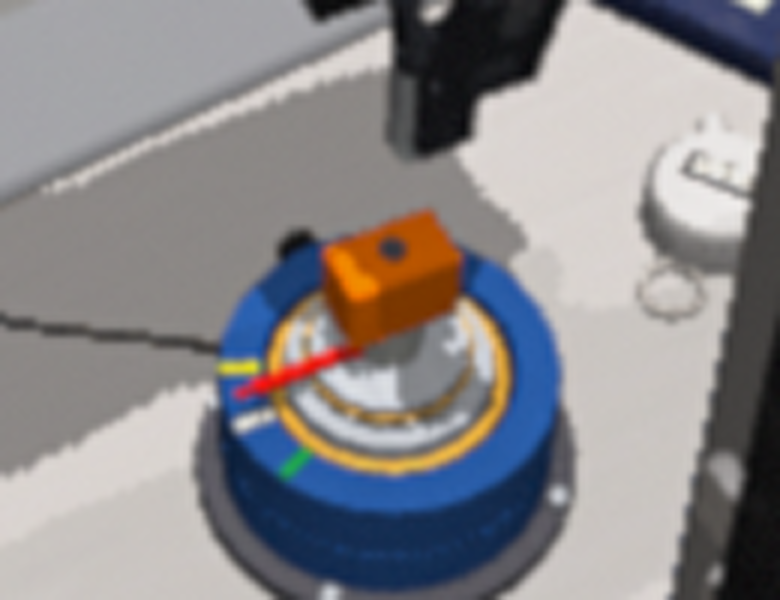

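The cone sits upright in the cup, with its pointer tip (310,230) above the white mark (312,235). The gripper is clear and the counter is unmoved.

```bash
python3 -c "
from workcell import bot
print(bot.job_done())"
```

```text
the job is handed in; nothing more can be done
None
```

The cone is upright in the cup with its pointer at the white mark. I pressed it home and rocked it white–yellow–green–white; thrust read about 9 to 14 N, mostly near 12. I let go, the arm touched nothing but the cone, and I handed the job in at about 22 s; no result was shown.

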